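Clear the jammed handle-blank feeder

TASK

A square red-brown offcut is jammed against the cross bar of the green handle-blank feeder. Slide the guard open, lift the offcut out and put it in the wooden scrap crate so that all three blanks roll down to the end stop and stay in the chute, then slide the guard fully shut. Leave the carved figure, the amber jar and the black egg standing where they are.

Things in the scene. Friction and masses are not known exactly. Their poses are not given: they have to be found in the camera images.
- chute: Green sheet-metal feeder chute, fixed; place and yaw vary. Origin: on the table, centred across the chute. Its +x points uphill (horizontal), y across, z up. The aluminium floor rises towards +x at 0.21 rad and is 58 mm above the table at x = 0. Channel 124 mm wide between 5 mm walls, tops 50 mm above the floor (square to it); it ends 185 mm uphill of the bar.
- bar (a point): Middle of the 10 mm thick steel cross bar over the channel, 38 mm above the floor (square to it). The gap below it is 33 mm, so blanks pass under it and the offcut cannot.
- stop (a point): Middle of the top edge of the yellow end stop, whose uphill face is 100 mm downhill of the bar and 46 mm high. A grey block 70 mm tall with a steel boss to 82 mm stands right behind it, to 155 mm downhill of the bar.
- guard (a joint): Guard position along the slope, m: 0 shut, 0.09 fully open (uphill); starts at 0 to 0.025. It slides along (cos 0.21, 0, sin 0.21) in the chute's axes, takes 2 to 3 N, stays put. Yellow frame with five steel bars 20 mm apart, 140 mm wide, 98 mm long, underside 53 mm above the chute floor; shut, it covers the chute from the bar to 95 mm uphill.
- guard_knob (a point): Grip point on the guard's red knob, which moves with the guard: an upright round post 22 mm in diameter, square to the sloping guard, rising 37 mm above the guard's top; the point is on its axis, 22 mm above the guard's top and 15 mm below the knob's top, 68 mm uphill of the bar when shut. Its axes are the chute's.
- offcut: The jammed piece, a red-brown square wood offcut standing on the chute floor just uphill of the cross bar, 34 (x) by 32 (y) by 48 (z) mm, 40 to 90 g. Origin at its centre, 24 mm above the chute floor; it leans with the slope, is turned up to 25 degrees either way and is up to 10 mm off the chute's centre line. Its top is about 5 mm below the shut guard.
- blank1: Lowest of three round pale wood tool-handle blanks, 28 mm in diameter, 118 mm long over the 14 mm thick tenons at both ends, about 50 g, lying across the chute (axis along y) behind the offcut. Origin at its centre. It rolls down by itself once the offcut is out and rests on the end stop with its centre at x = -87, z = 54 mm in the chute's frame.
- blank2: Second blank, the same as blank1, uphill of it; ends behind blank1 at about x = -60, z = 60 mm in the chute's frame.
- blank3: Third blank, the same as blank1, uppermost; ends behind blank2 at about x = -32, z = 65 mm in the chute's frame.
- crate: Open wooden scrap crate, fixed to the table, 130 (x) by 150 (y) by 50 (z) mm outside, walls and floor 6 mm; on the other side of the robot's centre line from the chute, either left or right. Origin at the centre of its underside.
- figure: Bystander: carved dark wood figure standing between chute and crate, 145 mm tall, 52 mm wide. Origin at the centre of its foot.
- jar: Bystander: amber glass jar standing just beyond the crate, 85 mm tall, 60 mm in diameter. Origin at the centre of its underside.
- egg: Bystander: carved black egg standing on its flat foot just beyond the crate, 75 mm tall, 58 mm in diameter. Origin at the centre of its underside.
Things that resemble listed ones, but are neither listed nor needed, are in the scene too. Leave any pink look-alike of the blank3 alone. Leave any blue look-alike of the blank1 alone.

How it is judged:
On the way, in this order (a step that is already met when the one before it is completed fails the run):
1. the offcut has been lifted up out of the chute (centre more than 130 mm above the table) (z of offcut in the frame of chute above 0.13 m), for 0.1 s.
2. the offcut is in the scrap crate and all three blanks have come down past the bar (z of offcut in the frame of crate below 0.05 m and horizontal distance between offcut and crate below 0.09 m and x of blank3 in the frame of chute below -0.018 m), for 0.1 s.
At the end, for the whole second after the job is handed in: The offcut lies at rest inside the scrap crate (centre within 60 mm in x and 70 mm in y of the crate's middle and below 50 mm), the three blanks rest in the chute queued against the end stop (centres at chute x below -74, -46 and -18 mm), and the guard is shut to within 8 mm (x of offcut in the frame of crate between -0.06 and 0.06 m and y of offcut in the frame of crate between -0.07 and 0.07 m and z of offcut in the frame of crate between 0 and 0.05 m and linear speed of each of offcut, blank1, blank2, blank3 below 0.03 m/s and x of blank1 in the frame of chute between -0.1 and -0.074 m and y of blank1 in the frame of chute between -0.015 and 0.015 m and z of blank1 in the frame of chute between 0.045 and 0.08 m and x of blank2 in the frame of chute between -0.1 and -0.046 m and y of blank2 in the frame of chute between -0.015 and 0.015 m and z of blank2 in the frame of chute between 0.045 and 0.08 m and x of blank3 in the frame of chute between -0.1 and -0.018 m and y of blank3 in the frame of chute between -0.015 and 0.015 m and z of blank3 in the frame of chute between 0.045 and 0.08 m and value of joint guard below 0.008 m); the robot touches nothing.
It fails at once if the carved figure, jar or egg is shifted by more than 25 mm or tipped (distance of any of figure, jar, egg from where it was at the start of the episode above 0.025 m or angle between any of figure, jar, egg's own z axis and vertical above 0.4 rad).
It fails at once if a blank leaves the chute (z of any of blank1, blank2, blank3 in the frame of chute above 0.15 m or z of any of blank1, blank2, blank3 in the frame of chute below 0.03 m).
It also fails if it takes over 62 s, if anything falls off the work surface, if the arm or the gripper's body presses on something with over 40 N, if the wrist force passes 120 N, or if a joint passes its speed limit or range.

ROBOT

A 6-joint arm with a two-finger parallel gripper is mounted at the origin on the work surface. World frame = base frame: x ahead of the robot, y to its left, z up, the work surface at z = 0. Lengths are in m, angles in rad, forces in N, time in s.
With the tool pointing down it reaches from about 0.375 to 0.975 m from the base axis. Payload 3.8 kg.
Tool frame: the origin (TCP) lies at the very end of the fingers, on their centre line; the grasp point (between the pads) lies 19 mm behind it; z points along the fingers, y is the line along which they close (so a half turn about z gives the same grasp; the last joint's range is limited). The gripper opens to 88 mm and grips with 3 to 60 N. Pads are 18 mm wide; open, the fingers measure 123 mm over their backs; the gripper's body (75 mm by 187 mm) begins 45 mm behind the grasp point.
Start: joints at [1.123, 0.264, 1.604, -0, 1.274, -0.037], TCP at [0.27, 0.619, 0.239] pointing down, gripper open.
Joint ranges: [-2.63, 2.63], [-0.94, 2.18], [0.31, 2.57], [-1.31, 4.45], [0, 2.66], [-2.55, 2.55]. Speed limits (rad/s): [2.57, 2.57, 3.14, 3.14, 3.14, 3.14].

INTERFACE

Orientations are given as a unit quaternion [x, y, z, w].
In Python, from station import manip, grab_frame, calibration, hand_in gives the robot as it stands.
- The arm moves only by the shell command python3 -m pendant 'ROWS' [FORCE]. ROWS is JSON, a list of rows, each an object of numbers: "jaw": the closure, from -1 (fully open) to 1 (shut); "x", "y", "z": the shift along the tool's x, y, z in units of 0.5 m (1.0 is 0.5 m); "yaw": the turn about the tool's z in units of 30 degrees (1.0 is 30 degrees). A call has 1 to 20 rows; each row is the pose to reach, as a shift and turn from the pose commanded when the call began, along the tool's axes at that moment; what a row does not reach only later rows make up. A row lasts 1/8 s, in which the tool goes at most 62.5 mm and 10.7 degrees, less where a joint would pass 70% of its speed; a pose out of reach is approached as far as the arm can. A call with a number of a shift or a turn outside -1 to 1 is refused whole. A call with a gripper value outside its range is refused whole. The fingers move at their own pace and stop on an object; FORCE is the grip in N (left out, the last holds). Time passes only in rows, so rows that repeat a pose let the fingers close. It gives the time, the measured TCP pose, the force, the opening and the grip force at its end, in the units of the state.
- manip.get_obs(): the state, without advancing time (a new reading comes with each control period).
- grab_frame(name): name is "scene" or "side" or "wrist"; returns (picture, depth): 400x640x3 uint8, blue, green, red; 400x640 float32, m along the optical axis (not along the pixel's ray), 0 where there is no reading.
- calibration(name): a dict with "intrinsics" (3x3 intrinsics, pixels), "rvec" (rotation vector, rad) and "tvec" (3), from world to camera coordinates, as OpenCV has them. Camera axes: x right, y down, z forward; pixel columns grow to the right and rows downward; lengths in m; the calibration is good to about 2 mm. A picture is of the moment at which its call begins: read the wrist's pose just before it. calibration takes no time and is no camera call; for the wrist camera it gives the pose at the moment of the call.
- hand_in(): hands the job in; it is judged then, once.
The state is a dict: "time": time; "joints": joint angles; "dq": joint speeds; "joint_torque": joint torques, N m; "tcp_pos": TCP position; "tool_rot": TCP orientation; "contact_force": force on the tool from outside, world axes, zero at the start; "ft_torque": the same for the moment, N m; "grip_width": finger opening in m; "gripper_force": force on a finger pad.
Only numpy, scipy, OpenCV 4.12 (cv2) and the standard library are available. Lean on these libraries where they do the work, as an engineer would, in place of code of your own. Each camera call takes 0.05 s, during which the arm holds its last target. There are 200 camera calls.

## Working session

There is one attempt and no reset: what is moved stays moved. The work goes in short steps, Python scripts to look and compute and a shell command to move; the robot and the scene stay as the last step left them, time stands still between calls to the robot, and variables do not carry over. Pictures are saved under pics/ and viewed, at most 10 in all, crops included, and the job is handed in when it is done.

```bash
mkdir -p pics; ls; cat > h.py <<'E'
import numpy as np, cv2
from station import manip, grab_frame, calibration, hand_in
def grab(name):
    c=calibration(name); im,d=grab_frame(name)
    np.savez('pics/'+name+'.npz',im=im,d=d,K=c['intrinsics'],r=np.array(c['rvec'],float),t=np.array(c['tvec'],float))
    return im,d
def world(name):
    f=np.load('pics/'+name+'.npz'); K=f['K'];R=cv2.Rodrigues(f['r'])[0];d=f['d']
    v,u=np.mgrid[:400,:640]
    P=np.stack([(u-K[0,2])/K[0,0]*d,(v-K[1,2])/K[1,1]*d,d],-1)
    W=(P-f['t'].ravel())@R; W[d==0]=np.nan
    return f['im'],W
E
python3 - <<'E'
from h import *
for n in('scene','side'):
    im,d=grab(n); cv2.imwrite(f'pics/{n}0.png',im); print(calibration(n))
o=manip.get_obs();print(o)
E
```

```text
pics
{'intrinsics': array([[392.41233021,   0.        , 316.42256425],
       [  0.        , 392.41233021, 198.34572844],
       [  0.        ,   0.        ,   1.        ]]), 'rvec': array([ 1.17595169,  2.39616105, -0.89046749]), 'tvec': array([ 0.38008916, -0.19571654,  1.34049523])}
{'intrinsics': array([[455.04755909,   0.        , 318.73252915],
       [  0.        , 455.04755909, 195.48071252],
       [  0.        ,   0.        ,   1.        ]]), 'rvec': array([ 2.34425314, -0.51051412,  0.20818186]), 'tvec': array([-0.53711814,  0.21494473,  0.87514909])}
{'time': 0.1, 'joints': array([ 1.12309966e+00,  2.64628614e-01,  1.60520888e+00, -1.33571490e-05,
        1.27372794e+00, -3.68705891e-02]), 'dq': array([ 0.00077569, -0.00162332, -0.00370576, -0.00058625, -0.00184508,
       -0.00078946]), 'joint_torque': array([ 5.26879503e-04, -5.03617573e+01, -3.58070469e+01,  7.31683080e-02,
        2.35109346e-02, -6.19694742e-05]), 'tcp_pos': array([0.26928357, 0.61826374, 0.2375611 ]), 'tool_rot': array([ 2.03969514e-01,  9.78976743e-01, -9.59111950e-04, -2.30457252e-04]), 'contact_force': array([-0.44496167, -1.03923331,  0.53180765]), 'ft_torque': array([-0.00819361, -0.02068494, -0.02945742]), 'gripper_force': 0.0, 'grip_width': 0.08803687281676684}
```

View pics/scene0.png

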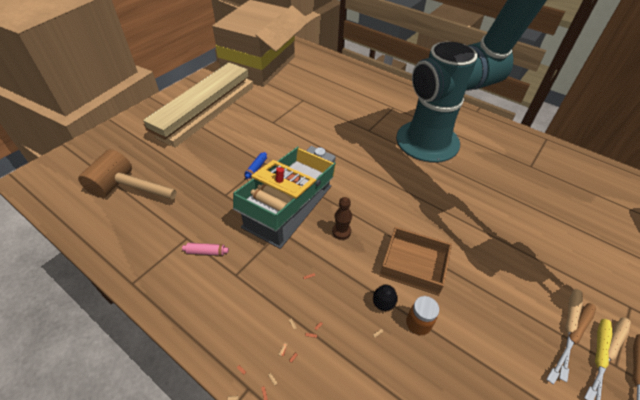

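View pics/side0.png

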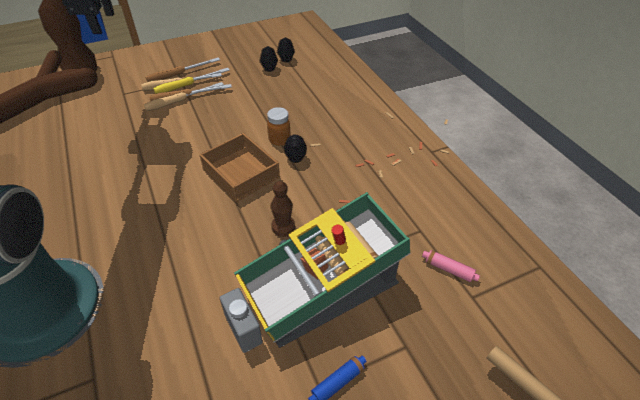

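```bash
cat > fit.py <<'E'
from h import *
S=np.sin(.21);C=np.cos(.21)
def run(names=('scene','side')):
    G=[];Rd=[];Y=[];OC=[]
    for n in names:
        im,W=world(n); hsv=cv2.cvtColor(im,cv2.COLOR_BGR2HSV).astype(int);h,s,v=hsv[...,0],hsv[...,1],hsv[...,2]
        ok=np.isfinite(W[...,0])&(W[...,2]>.03)&(W[...,2]<.25)&(np.hypot(W[...,0],W[...,1])>.3)&(np.hypot(W[...,0],W[...,1])<.95)
        g=W[ok&(h>60)&(h<90)&(s>80)]; y=W[ok&(h>22)&(h<32)&(s>180)&(v>120)]; r=W[ok&((h<4)|(h>176))&(s>190)&(v>100)]
        for nm,a in(('g',g),('y',y),('r',r)): print(n,nm,len(a),np.round(np.median(a,0),3) if len(a) else '')
        G.append(g);Y.append(y);Rd.append(r)
    return G,Y,Rd
if __name__=='__main__':
    G,Y,Rd=run()
    for i,g in enumerate(G):
        m=np.median(g,0); g=g[np.linalg.norm((g-m)[:,:2],axis=1)<.22]
        for q in (g,): 
            print('rect',cv2.minAreaRect(q[:,:2].astype(np.float32)*1000), np.percentile(q[:,2],[1,50,99]))
    g=np.vstack(G);m=np.median(g,0);g=g[np.linalg.norm((g-m)[:,:2],axis=1)<.22]
    print('rect both',cv2.minAreaRect(g[:,:2].astype(np.float32)*1000))
    im,W=world('side')
    for u,v,n in((338,228,'knob top'),(340,240,'k'),(300,270,'bar mid'),(238,278,'stopL'),(278,335,'stopR'),(365,197,'ul'),(408,240,'ur'),(277,283,'floor'),(292,238,'guard'),(330,290,'guard'),(332,209,'g'),(373,262,'g'),(280,185,'fig'),(278,112,'jar'),(295,145,'egg'),(203,160,'cL'),(237,137,'cT'),(278,173,'cR'),(240,198,'cB'),(238,168,'cfloor'),(315,262,'off'),(320,250,'off')):
        print(n,np.round(np.nanmedian(W[v-1:v+2,u-1:u+2].reshape(-1,3),0),3))
    big=cv2.resize(im[180:350,210:430],None,fx=3.6,fy=3.5,interpolation=cv2.INTER_CUBIC); cv2.imwrite('pics/crop1.png',big[:600,:800])
E
python3 fit.py
```

```text
scene g 1596 [ 0.618 -0.139  0.112]
scene y 0 
scene r 70 [ 0.551 -0.179  0.163]
side g 3877 [ 0.508 -0.24   0.096]
side y 197 [ 0.483 -0.198  0.12 ]
side r 30 [ 0.541 -0.194  0.155]
rect ((533.7073974609375, -182.26361083984375), (260.9307861328125, 137.64471435546875), 5.257286071777344) [0.05937568 0.11470035 0.14456738]
rect ((510.0904541015625, -188.58917236328125), (294.34527587890625, 136.13597106933594), 5.629889965057373) [0.04608531 0.09582782 0.14373961]
rect both ((513.528076171875, -185.70095825195312), (301.6694030761719, 141.28271484375), 5.593538284301758)
knob top [ 0.542 -0.184  0.172]
k [ 0.542 -0.195  0.15 ]
bar mid [ 0.465 -0.192  0.1  ]
stopL [ 0.36  -0.15   0.081]
stopR [ 0.391 -0.267  0.049]
ul [ 0.638 -0.112  0.138]
ur [ 0.655 -0.24   0.142]
floor [ 0.427 -0.169  0.048]
guard [ 0.475 -0.134  0.119]
guard [ 0.492 -0.258  0.115]
g [ 0.566 -0.115  0.139]
g [ 0.578 -0.251  0.136]
fig [ 0.498 -0.017  0.142]
jar [0.605 0.282 0.085]
egg [0.606 0.17  0.061]
cL [0.39  0.232 0.044]
cT [0.49  0.275 0.048]
cR [0.547 0.143 0.013]
cB [0.439 0.109 0.006]
cfloor [0.465 0.209 0.006]
off [ 0.494 -0.196  0.111]
off [ 0.52  -0.16   0.091]
```

View pics/crop1.png

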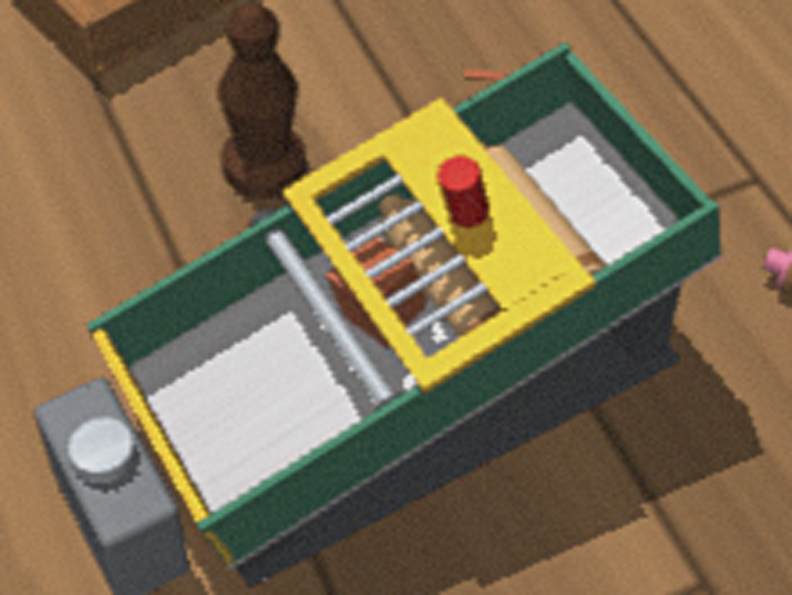

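```bash
cat > fit2.py <<'E'
from fit import *
from scipy.optimize import minimize
G,Y,Rd=run()
def loc(P,p):
    x0,y0,a=p; c,s=np.cos(a),np.sin(a); dx,dy=P[:,0]-x0,P[:,1]-y0
    x=c*dx+s*dy;y=-s*dx+c*dy;z=P[:,2]-.058
    return x*C+z*S, y, -x*S+z*C   # s,y,h
g=np.vstack(G);m=np.median(g,0);g=g[np.linalg.norm((g-m)[:,:2],axis=1)<.22]
p=np.array([.465,-.19,.1])
def cost(p):
    s,y,h=loc(g,p)
    w=np.clip(np.abs(np.abs(y)-.0645)-.0025,0,.012)
    t=np.clip(h-.050,0,.01); e=np.clip(s-.185,0,.01)+np.clip(-.105-s,0,.01)
    return np.sum(w**2)+np.sum(t**2)+np.sum(e**2)
r=minimize(cost,p,method='Nelder-Mead',options=dict(maxiter=2000));p=r.x
print('fit',p,r.fun/len(g))
for i,q in enumerate(G):
    q=q[np.linalg.norm((q-m)[:,:2],axis=1)<.22]
    s,y,h=loc(q,p); print('g pct s',np.percentile(s,[1,99]).round(3),'y',np.percentile(y,[1,99]).round(3),'h',np.percentile(h,[90,99]).round(3))
    top=(h>.044); print(' top |y| +',np.median(y[top&(y>.05)]),'-',np.median(y[top&(y<-.05)]))
for i,q in enumerate(Rd):
    s,y,h=loc(q,p); print('red',np.c_[s,y,h].min(0).round(3),np.median(np.c_[s,y,h],0).round(3),np.c_[s,y,h].max(0).round(3))
for n,P in(('bar',[.465,-.192,.1]),('stopL',[.36,-.15,.081]),('ul',[.638,-.112,.138]),('ur',[.655,-.24,.142])): print(n,np.round(np.ravel(loc(np.array([P]),p)),3))
np.save('chute.npy',p)
E
python3 fit2.py
```

```text
scene g 1596 [ 0.618 -0.139  0.112]
scene y 0 
scene r 70 [ 0.551 -0.179  0.163]
side g 3877 [ 0.508 -0.24   0.096]
side y 197 [ 0.483 -0.198  0.12 ]
side r 30 [ 0.541 -0.194  0.155]
fit [ 0.48258325 -0.19111394  0.097916  ] 2.4181152092176585e-05
g pct s [-0.094  0.187] y [-0.064  0.068] h [0.048 0.052]
 top |y| + 0.06650126248830292 - -0.061836289844586244
g pct s [-0.104  0.181] y [-0.067  0.066] h [0.05  0.053]
 top |y| + 0.06310261490337497 - -0.0656802446168315
red [ 0.072 -0.005  0.067] [0.088 0.005 0.088] [0.094 0.01  0.101]
red [ 0.071 -0.011  0.066] [ 0.076 -0.009  0.083] [0.086 0.007 0.099]
bar [-0.008  0.001  0.045]
stopL [-0.111  0.053  0.047]
ul [0.176 0.064 0.044]
ur [ 0.181 -0.066  0.047]
```

```bash
cat > go.py <<'E'
import sys
from h import *
from scipy.spatial.transform import Rotation as Ro
def to(x,y,z,ya=None):
    o=manip.get_obs(); R=Ro.from_quat(o['tool_rot']).as_matrix()
    d=R.T@(np.array([x,y,z])-o['tcp_pos']); cur=np.degrees(np.arctan2(R[1,1],R[0,1]))
    print('t',round(o['time'],2),'shift',np.round(d/.5,4),'yang',cur.round(2), 'yaw', None if ya is None else round(-(((ya-cur)+90)%180-90)/30,3), 'j6',o['joints'][5].round(2))
def chute(s,h,y=0):
    p=np.load('chute.npy');S=np.sin(.21);C=np.cos(.21);x=s*C-h*S;z=.058+s*S+h*C;c,q=np.cos(p[2]),np.sin(p[2])
    return p[0]+c*x-q*y,p[1]+q*x+c*y,z
if __name__=='__main__': to(*[float(a) for a in sys.argv[1:]])
E
python3 -m pendant '[{"x":-0.683,"y":-0.616,"yaw":-0.97,"jaw":-1},{"x":-0.683,"y":-0.616,"yaw":-0.97,"jaw":-1},{"x":-0.683,"y":-0.616,"yaw":-0.97,"jaw":-1},{"x":-0.683,"y":-0.616,"yaw":-0.97,"jaw":-1},{"x":-0.683,"y":-0.616,"yaw":-0.97,"jaw":-1},{"x":-0.683,"y":-0.616,"yaw":-0.97,"jaw":-1},{"x":-0.683,"y":-0.616,"yaw":-0.97,"jaw":-1},{"x":-0.683,"y":-0.616,"yaw":-0.97,"jaw":-1},{"x":-0.683,"y":-0.616,"yaw":-0.97,"jaw":-1}]'
python3 -c "
from go import *
k=chute(.083,.083);print(k);to(k[0],k[1],.22,95.6)
im,d=grab('scene')"
```

```text
(np.float64(0.5461516893453937), np.float64(-0.18486960167153405), np.float64(0.15647873760933056))
t 0.1 shift [-1.1491 -1.2514  0.0375] yang 66.46 yaw -0.971 j6 -0.04invalid input at $[0]: expected keys jaw, x, y, z, yaw
```

All keys are needed in each row.

```bash

python3 -m pendant '[{"x":-0.683,"y":-0.616,"z":0,"yaw":-0.97,"jaw":-1},{"x":-0.683,"y":-0.616,"z":0,"yaw":-0.97,"jaw":-1},{"x":-0.683,"y":-0.616,"z":0,"yaw":-0.97,"jaw":-1},{"x":-0.683,"y":-0.616,"z":0,"yaw":-0.97,"jaw":-1},{"x":-0.683,"y":-0.616,"z":0,"yaw":-0.97,"jaw":-1},{"x":-0.683,"y":-0.616,"z":0,"yaw":-0.97,"jaw":-1},{"x":-0.683,"y":-0.616,"z":0,"yaw":-0.97,"jaw":-1},{"x":-0.683,"y":-0.616,"z":0,"yaw":-0.97,"jaw":-1},{"x":-0.683,"y":-0.616,"z":0,"yaw":-0.97,"jaw":-1}]'
python3 -c "
from go import *
k=chute(.083,.083);to(k[0],k[1],.22,95.6)"
```

```text
time: 1.27
tcp_pos: [0.46, 0.1986, 0.2385]
tool_rot: [-0.047, 0.999, -0.0, -0.0]
contact_force: [-0.4, 0.1, 0.4]
grip_width: 0.0881
gripper_force: 0.0
t 1.27 shift [-0.0999 -0.7797  0.037 ] yang 95.36 yaw -0.008 j6 -1.31
```

```bash

python3 -m pendant '[{"x":-0.1,"y":-0.78,"z":0,"yaw":0,"jaw":-1},{"x":-0.1,"y":-0.78,"z":0,"yaw":0,"jaw":-1},{"x":-0.1,"y":-0.78,"z":0,"yaw":0,"jaw":-1},{"x":-0.1,"y":-0.78,"z":0,"yaw":0,"jaw":-1},{"x":-0.1,"y":-0.78,"z":0,"yaw":0,"jaw":-1},{"x":-0.1,"y":-0.78,"z":0,"yaw":0,"jaw":-1},{"x":-0.1,"y":-0.78,"z":0,"yaw":0,"jaw":-1},{"x":-0.1,"y":-0.78,"z":0,"yaw":0,"jaw":-1},{"x":-0.1,"y":-0.78,"z":0,"yaw":0,"jaw":-1}]'
python3 -c "
from go import *
k=chute(.083,.083);to(k[0],k[1],.140,95.6)
im,d=grab('wrist');cv2.imwrite('pics/w1.png',im)
f=np.load('pics/wrist.npz');print((d>0).mean(),d[d>0].min(), f['t'])
im,W=world('wrist');h,s,v=np.moveaxis(cv2.cvtColor(im,cv2.COLOR_BGR2HSV).astype(int),-1,0)
r=((h<4)|(h>176))&(s>190)&(v>90)
q=W[r];print(r.sum(),np.nanmin(q,0),np.nanmedian(q,0),np.nanmax(q,0))
"
```

```text
time: 2.4
tcp_pos: [0.5471, -0.1811, 0.2384]
tool_rot: [-0.049, 0.999, 0.001, -0.0]
contact_force: [-0.2, 1.0, -0.3]
grip_width: 0.0883
gripper_force: 0.0
t 2.4 shift [ 0.0024 -0.0076  0.1968] yang 95.66 yaw 0.002 j6 -2.03
0.99580859375 0.053425614 [ 0.23396575 -0.54545822  0.24020584]
632 [ 0.53172252 -0.19462002  0.1421819 ] [ 0.54137926 -0.1849489   0.17062711] [ 0.55114761 -0.17488667  0.17380891]
```

View pics/w1.png

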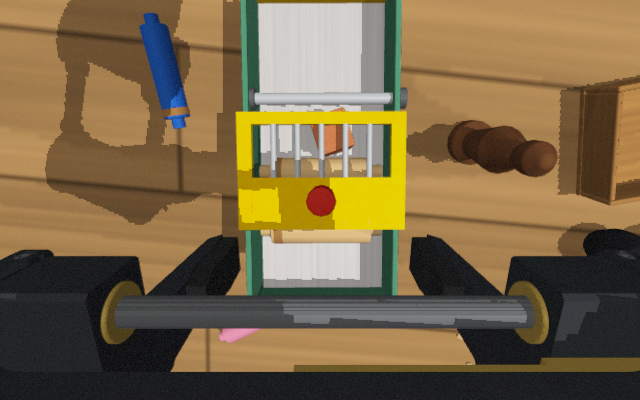

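```bash

python3 -m pendant '[{"x":0.0046,"y":-0.0076,"z":0.1,"yaw":0,"jaw":-1},{"x":0.0046,"y":-0.0076,"z":0.197,"yaw":0,"jaw":-1},{"x":0.0046,"y":-0.0076,"z":0.197,"yaw":0,"jaw":-1},{"x":0.0046,"y":-0.0076,"z":0.197,"yaw":0,"jaw":1},{"x":0.0046,"y":-0.0076,"z":0.197,"yaw":0,"jaw":1},{"x":0.0046,"y":-0.0076,"z":0.197,"yaw":0,"jaw":1},{"x":0.0046,"y":-0.0076,"z":0.197,"yaw":0,"jaw":1},{"x":0.0046,"y":-0.0076,"z":0.197,"yaw":0,"jaw":1}]' 25

```

```text
time: 3.45
tcp_pos: [0.5454, -0.1873, 0.1404]
tool_rot: [-0.048, 0.999, -0.0, 0.0]
contact_force: [0.5, -0.7, -0.4]
grip_width: 0.0404
gripper_force: 0.0
```

```bash

python3 -m pendant '[{"x":0,"y":0,"z":0,"yaw":0,"jaw":1},{"x":0,"y":0,"z":0,"yaw":0,"jaw":1},{"x":0,"y":0,"z":0,"yaw":0,"jaw":1},{"x":0,"y":0,"z":0,"yaw":0,"jaw":1}]' 25
python3 -m pendant '[{"x":-0.02,"y":0,"z":-0.0043,"yaw":0,"jaw":1},{"x":-0.05,"y":0,"z":-0.0107,"yaw":0,"jaw":1},{"x":-0.08,"y":0,"z":-0.0171,"yaw":0,"jaw":1},{"x":-0.11,"y":0,"z":-0.0235,"yaw":0,"jaw":1},{"x":-0.13,"y":0,"z":-0.0277,"yaw":0,"jaw":1},{"x":-0.14,"y":0,"z":-0.0299,"yaw":0,"jaw":1},{"x":-0.14,"y":0,"z":-0.0299,"yaw":0,"jaw":1}]' 25

```

```text
time: 3.95
tcp_pos: [0.5447, -0.184, 0.14]
tool_rot: [-0.048, 0.999, 0.003, -0.001]
contact_force: [-1.2, 10.4, 4.5]
grip_width: 0.0212
gripper_force: 25.0
time: 4.82
tcp_pos: [0.6143, -0.1769, 0.155]
tool_rot: [-0.048, 0.999, 0.003, -0.001]
contact_force: [-1.5, 9.1, 3.1]
grip_width: 0.0213
gripper_force: 25.0
```

```bash

python3 -m pendant '[{"x":-0.004,"y":0,"z":-0.0009,"yaw":0,"jaw":1},{"x":-0.008,"y":0,"z":-0.0017,"yaw":0,"jaw":1},{"x":-0.008,"y":0,"z":-0.0017,"yaw":0,"jaw":1}]' 25
python3 -m pendant '[{"x":0,"y":0,"z":0,"yaw":0,"jaw":-1},{"x":0,"y":0,"z":0,"yaw":0,"jaw":-1},{"x":0,"y":0,"z":-0.1,"yaw":0,"jaw":-1},{"x":0.1,"y":0,"z":-0.2,"yaw":0,"jaw":-1},{"x":0.22,"y":0,"z":-0.2,"yaw":0,"jaw":-1},{"x":0.22,"y":0,"z":-0.2,"yaw":0,"jaw":-1},{"x":0.22,"y":0,"z":-0.2,"yaw":0,"jaw":-1}]' 25
python3 - <<'E'
from h import *
im,d=grab('wrist');cv2.imwrite('pics/w2.png',im[40:340,120:520].repeat(2,0).repeat(2,1))
grab('side');grab('scene')
E
```

```text
time: 5.2
tcp_pos: [0.6176, -0.1766, 0.1556]
tool_rot: [-0.048, 0.999, 0.003, -0.002]
contact_force: [-3.2, 8.7, 4.4]
grip_width: 0.0215
gripper_force: 25.0
time: 6.08
tcp_pos: [0.5097, -0.1912, 0.2564]
tool_rot: [-0.048, 0.999, -0.0, 0.001]
contact_force: [0.5, -0.7, 1.0]
grip_width: 0.0876
gripper_force: 0.0
```

View pics/w2.png

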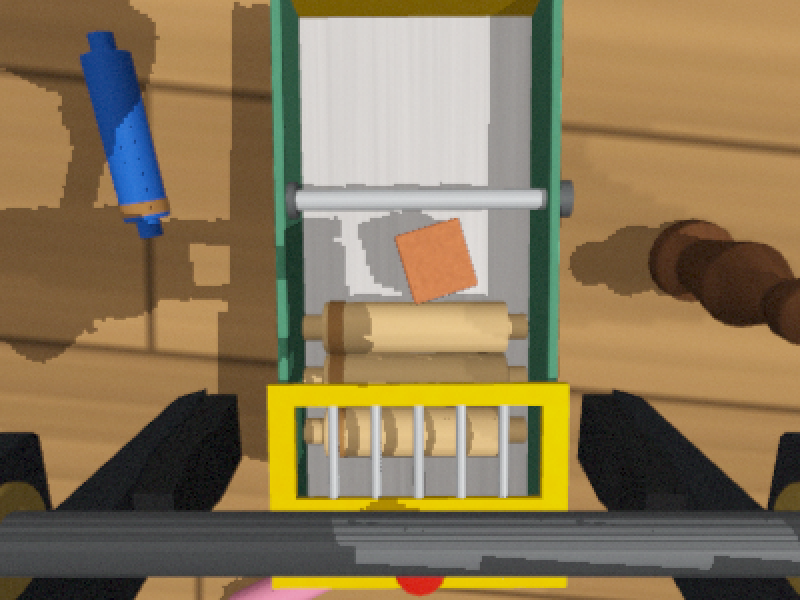

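```bash
cat > off.py <<'E'
from go import *
from fit2 import loc
p=np.load('chute.npy')
im,W=world('wrist'); h,s,v=np.moveaxis(cv2.cvtColor(im,cv2.COLOR_BGR2HSV).astype(int),-1,0)
m=np.zeros((400,640),bool); m[140:200,305:370]=1
print('hsv',h[170,338],s[170,338],v[170,338],'bar W',W[138,330])
m&=(h<14)&(s>130)
q=W[m];q=q[np.isfinite(q[:,0])]
S_,y,hh=loc(q,p); print('h pct',np.percentile(hh,[5,50,95]))
t=(abs(hh-np.median(hh))<.006)
r=cv2.minAreaRect(np.c_[S_[t],y[t]].astype(np.float32)*1000); print(r)
b=W[136:141,270:392].reshape(-1,3);b=b[np.isfinite(b[:,0])];sb=np.c_[loc(b,p)];print('bar',np.median(sb[sb[:,2]>.03],0))
c=W[120:340,260:410].reshape(-1,3);c=c[np.isfinite(c[:,0])]
print(q[t].mean(0)); print('center',chute(r[0][0]/1000,.024,r[0][1]/1000),'top',chute(r[0][0]/1000,.048,r[0][1]/1000))
E
python3 off.py | grep -v '^s'; python3 go.py 0.5 -0.19 0.2 95.6
```

```text
fit [ 0.48259617 -0.19102846  0.0984816 ] 1.5248437310857228e-05
g pct s [-0.094  0.187] y [-0.064  0.068] h [0.048 0.052]
 top |y| + 0.06634581063743963 - -0.06235004291446374
g pct s [-0.104  0.175] y [-0.068  0.065] h [0.051 0.053]
 top |y| + 0.0630974388445336 - -0.06594725681716676
red [ 0.146 -0.004  0.067] [0.16  0.005 0.089] [0.165 0.011 0.1  ]
red [ 0.142 -0.011  0.065] [ 0.147 -0.008  0.082] [ 0.159 -0.002  0.1  ]
bar [-0.008  0.001  0.045]
ul [0.176 0.063 0.044]
ur [ 0.181 -0.066  0.047]
hsv 12 155 214 bar W [ 0.46834486 -0.19030696  0.09927896]
h pct [0.04799128 0.04919664 0.05040086]
((25.477081298828125, 9.19227123260498), (33.13077163696289, 30.911680221557617), 16.96335220336914)
bar [-0.00514108  0.00258923  0.04360909]
[ 0.49617958 -0.18064752  0.11139455]
center (np.float64(0.5015102087671038), np.float64(-0.17992270476421898), np.float64(0.08678369176930421)) top (np.float64(0.4965314128650214), np.float64(-0.18041461588979127), np.float64(0.11025643372268376))
t 6.22 shift [0.0208 0.0038 0.1115] yang 95.58 yaw -0.001 j6 -2.07
```

```bash
cp chute.npy c0.npy; python3 -c "
from go import *
k=chute(.0285,.036,.0100);print(k);to(k[0],k[1],.15,110.6)"
```

```text
(np.float64(0.5018835754036726), np.float64(-0.1790741540952562), np.float64(0.09915022007568317))
t 6.22 shift [0.0149 0.0251 0.2115] yang 95.58 yaw -0.501 j6 -2.07
```

```bash

python3 -m pendant '[{"x":0.015,"y":0.025,"z":0.08,"yaw":-0.3,"jaw":-0.05},{"x":0.015,"y":0.025,"z":0.15,"yaw":-0.5,"jaw":-0.05},{"x":0.015,"y":0.025,"z":0.2115,"yaw":-0.5,"jaw":-0.05},{"x":0.015,"y":0.025,"z":0.2115,"yaw":-0.5,"jaw":-0.05},{"x":0.015,"y":0.025,"z":0.2115,"yaw":-0.5,"jaw":-0.05},{"x":0.015,"y":0.025,"z":0.2115,"yaw":-0.5,"jaw":-0.05},{"x":0.015,"y":0.025,"z":0.2115,"yaw":-0.5,"jaw":-0.05},{"x":0.015,"y":0.025,"z":0.2115,"yaw":-0.5,"jaw":-0.05}]' 
python3 go.py 0.5019 -0.1791 0.0992 110.6
python3 - <<'E'
from h import *
im,d=grab('wrist');cv2.imwrite('pics/w3.png',im)
E
```

```text
time: 7.22
tcp_pos: [0.5012, -0.1792, 0.1511]
tool_rot: [-0.178, 0.984, -0.0, 0.001]
contact_force: [-0.4, 0.3, -0.3]
grip_width: 0.0467
gripper_force: 0.0
t 7.22 shift [-0.0013 -0.0002  0.1038] yang 110.56 yaw -0.001 j6 -2.32
```

View pics/w3.png

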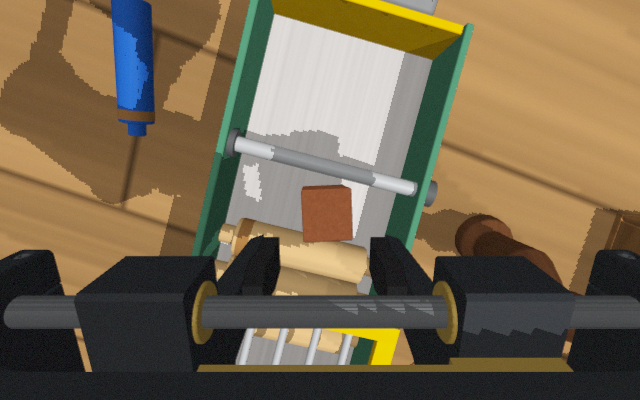

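```bash

python3 -m pendant '[{"x":-0.001,"y":0,"z":0.05,"yaw":0,"jaw":-0.05},{"x":-0.001,"y":0,"z":0.09,"yaw":0,"jaw":-0.05},{"x":-0.001,"y":0,"z":0.104,"yaw":0,"jaw":-0.05},{"x":-0.001,"y":0,"z":0.104,"yaw":0,"jaw":-0.05},{"x":-0.001,"y":0,"z":0.104,"yaw":0,"jaw":1},{"x":-0.001,"y":0,"z":0.104,"yaw":0,"jaw":1},{"x":-0.001,"y":0,"z":0.104,"yaw":0,"jaw":1},{"x":-0.001,"y":0,"z":0.104,"yaw":0,"jaw":1},{"x":-0.001,"y":0,"z":0.104,"yaw":0,"jaw":1}]' 30
```

```text
time: 8.4
tcp_pos: [0.5019, -0.179, 0.0992]
tool_rot: [-0.178, 0.984, -0.0, 0.001]
contact_force: [-0.5, 1.0, 5.1]
grip_width: 0.0317
gripper_force: 29.8
```

Gripped at 31.7 mm. Lift.

```bash

python3 -m pendant '[{"x":0,"y":0,"z":-0.02,"yaw":0,"jaw":1},{"x":0,"y":0,"z":-0.06,"yaw":0,"jaw":1},{"x":0,"y":0,"z":-0.1,"yaw":0,"jaw":1},{"x":0,"y":0,"z":-0.2,"yaw":0,"jaw":1},{"x":0,"y":0,"z":-0.3,"yaw":0,"jaw":1},{"x":0,"y":0,"z":-0.36,"yaw":0,"jaw":1},{"x":0,"y":0,"z":-0.36,"yaw":0,"jaw":1},{"x":0,"y":0,"z":-0.36,"yaw":0,"jaw":1}]' 30
python3 - <<'E'
from h import *
im,d=grab('side');cv2.imwrite('pics/s2.png',im)
im,W=world('side');h,s,v=np.moveaxis(cv2.cvtColor(im,cv2.COLOR_BGR2HSV).astype(int),-1,0)
# crate: points 0.04<z<0.06 near
for n in('scene','side'):
    if n=='scene': grab(n)
    im,W=world(n); q=W[(abs(W[...,2]-.05)<.005)&(abs(W[...,0]-.475)<.13)&(abs(W[...,1]-.19)<.12)]
    print(n,len(q),cv2.minAreaRect(q[:,:2].astype(np.float32)*1000))
from go import to
to(.47,.19,.28,110.6)
E
```

```text
time: 9.4
tcp_pos: [0.5004, -0.1785, 0.2766]
tool_rot: [-0.178, 0.984, 0.001, -0.001]
contact_force: [0.0, 0.7, -0.8]
grip_width: 0.0318
gripper_force: 29.8
scene 586 ((505.1930847167969, 206.48574829101562), (208.82144165039062, 150.21701049804688), 16.55975914001465)
side 527 ((467.2768249511719, 194.98403930664062), (131.76722717285156, 154.04180908203125), 16.77484703063965)
t 9.5 shift [-0.2026  0.7108 -0.0072] yang 110.57 yaw -0.001 j6 -2.32
```

View pics/s2.png

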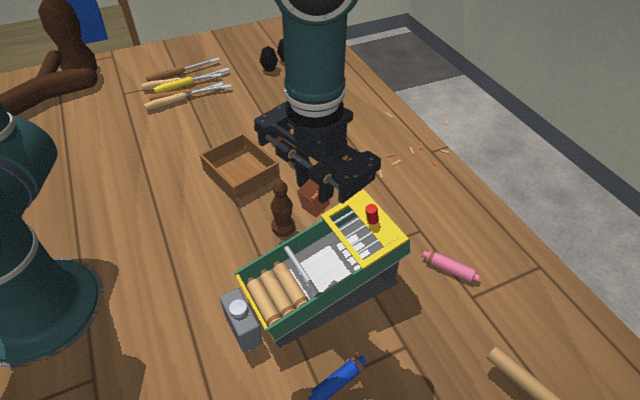

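```bash

python3 -m pendant '[{"x":-0.05,"y":0.18,"z":0,"yaw":0,"jaw":1},{"x":-0.1,"y":0.36,"z":0,"yaw":0,"jaw":1},{"x":-0.15,"y":0.53,"z":0,"yaw":0,"jaw":1},{"x":-0.19,"y":0.67,"z":0,"yaw":0,"jaw":1},{"x":-0.2,"y":0.723,"z":0,"yaw":0,"jaw":1},{"x":-0.2,"y":0.723,"z":0,"yaw":0,"jaw":1},{"x":-0.2,"y":0.723,"z":0,"yaw":0,"jaw":1},{"x":-0.2,"y":0.723,"z":0,"yaw":0,"jaw":1}]' 30
python3 go.py .467 .195 .055 107
```

```text
time: 10.5
tcp_pos: [0.4671, 0.1944, 0.2766]
tool_rot: [-0.179, 0.984, -0.001, -0.001]
contact_force: [0.2, 0.0, -0.9]
grip_width: 0.0319
gripper_force: 29.8
t 10.5 shift [-0.0015  0.0015  0.4432] yang 110.64 yaw 0.121 j6 -1.59
```

```bash

python3 -m pendant '[{"x":0,"y":0,"z":0.1,"yaw":0.12,"jaw":1},{"x":0,"y":0,"z":0.2,"yaw":0.12,"jaw":1},{"x":0,"y":0,"z":0.3,"yaw":0.12,"jaw":1},{"x":0,"y":0,"z":0.38,"yaw":0.12,"jaw":1},{"x":0,"y":0,"z":0.42,"yaw":0.12,"jaw":1},{"x":0,"y":0,"z":0.443,"yaw":0.12,"jaw":1},{"x":0,"y":0,"z":0.443,"yaw":0.12,"jaw":1},{"x":0,"y":0,"z":0.443,"yaw":0.12,"jaw":0},{"x":0,"y":0,"z":0.443,"yaw":0.12,"jaw":-0.3},{"x":0,"y":0,"z":0.443,"yaw":0.12,"jaw":-0.3},{"x":0,"y":0,"z":0.443,"yaw":0.12,"jaw":-0.3},{"x":0,"y":0,"z":0.443,"yaw":0.12,"jaw":-0.3},{"x":0,"y":0,"z":0.3,"yaw":0.12,"jaw":-0.3},{"x":0,"y":0,"z":0.15,"yaw":0.12,"jaw":-1},{"x":0,"y":0,"z":0,"yaw":0.12,"jaw":-1},{"x":0,"y":0,"z":0,"yaw":0.12,"jaw":-1}]' 30
python3 - <<'E'
from go import *
im,d=grab('side')
f=chute(.158,.083);print(f);to(.615,-.177,.277,95.6)
h,s,v=np.moveaxis(cv2.cvtColor(im,cv2.COLOR_BGR2HSV).astype(int),-1,0);_,W=world('side')
r=((h<4)|(h>176))&(s>190)&(v>90)&(W[...,2]>.1)
print(r.sum(),np.nanmedian(W[r],0))
cv2.imwrite('pics/s3.png',im[80:380,150:450].repeat(2,0).repeat(2,1))
E
```

```text
time: 12.5
tcp_pos: [0.4692, 0.1953, 0.2826]
tool_rot: [-0.148, 0.989, 0.001, 0.003]
contact_force: [0.1, 0.2, -0.8]
grip_width: 0.0853
gripper_force: 0.0
(np.float64(0.6191579682661064), np.float64(-0.17753599049479626), np.float64(0.17211323009778806))
t 12.55 shift [-0.0578 -0.7975  0.0196] yang 106.97 yaw 0.379 j6 -1.52
51 [ 0.61027707 -0.18637763  0.17238845]
```

View pics/s3.png

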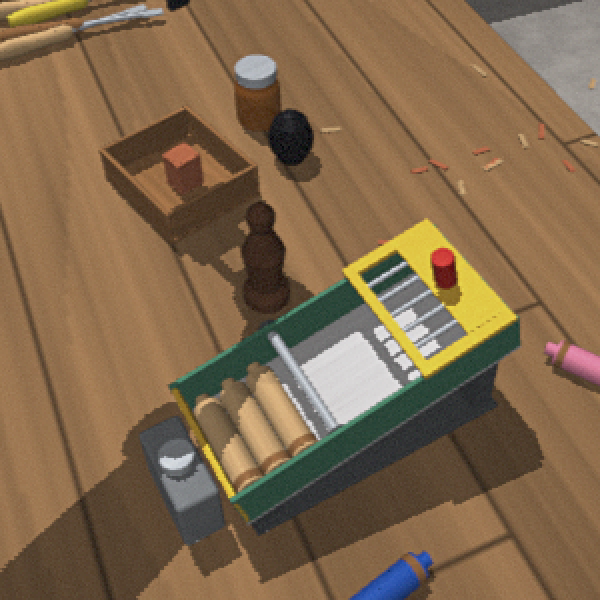

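```bash

python3 -m pendant '[{"x":0,"y":-0.1,"z":0.01,"yaw":0.2,"jaw":-1},{"x":-0.01,"y":-0.22,"z":0.01,"yaw":0.38,"jaw":-1},{"x":-0.02,"y":-0.34,"z":0.01,"yaw":0.38,"jaw":-1},{"x":-0.03,"y":-0.46,"z":0.01,"yaw":0.38,"jaw":-1},{"x":-0.04,"y":-0.58,"z":0.01,"yaw":0.38,"jaw":-1},{"x":-0.05,"y":-0.7,"z":0.01,"yaw":0.38,"jaw":-1},{"x":-0.062,"y":-0.797,"z":0.01,"yaw":0.38,"jaw":-1},{"x":-0.062,"y":-0.797,"z":0.01,"yaw":0.38,"jaw":-1},{"x":-0.062,"y":-0.797,"z":0.01,"yaw":0.38,"jaw":-1},{"x":-0.062,"y":-0.797,"z":0.01,"yaw":0.38,"jaw":-1}]' 30
python3 go.py .6176 -.1766 .156 95.6
```

```text
time: 13.8
tcp_pos: [0.6134, -0.176, 0.2731]
tool_rot: [-0.049, 0.999, 0.0, -0.0]
contact_force: [0.8, -0.0, -0.5]
grip_width: 0.0884
gripper_force: 0.0
t 13.8 shift [-0.0083 -0.0022  0.2342] yang 95.64 yaw 0.001 j6 -1.99
```

```bash

python3 -m pendant '[{"x":-0.0083,"y":-0.0022,"z":0.1,"yaw":0,"jaw":-1},{"x":-0.0083,"y":-0.0022,"z":0.18,"yaw":0,"jaw":-1},{"x":-0.0083,"y":-0.0022,"z":0.234,"yaw":0,"jaw":-1},{"x":-0.0083,"y":-0.0022,"z":0.234,"yaw":0,"jaw":-1},{"x":-0.0083,"y":-0.0022,"z":0.234,"yaw":0,"jaw":1},{"x":-0.0083,"y":-0.0022,"z":0.234,"yaw":0,"jaw":1},{"x":-0.0083,"y":-0.0022,"z":0.234,"yaw":0,"jaw":1},{"x":-0.0083,"y":-0.0022,"z":0.234,"yaw":0,"jaw":1},{"x":-0.0083,"y":-0.0022,"z":0.234,"yaw":0,"jaw":1},{"x":-0.0083,"y":-0.0022,"z":0.234,"yaw":0,"jaw":1},{"x":-0.0083,"y":-0.0022,"z":0.234,"yaw":0,"jaw":1},{"x":-0.0083,"y":-0.0022,"z":0.234,"yaw":0,"jaw":1},{"x":-0.0083,"y":-0.0022,"z":0.234,"yaw":0,"jaw":1}]' 25
python3 -m pendant '[{"x":0.02,"y":0,"z":0.0043,"yaw":0,"jaw":1},{"x":0.05,"y":0,"z":0.0107,"yaw":0,"jaw":1},{"x":0.08,"y":0,"z":0.0171,"yaw":0,"jaw":1},{"x":0.11,"y":0,"z":0.0235,"yaw":0,"jaw":1},{"x":0.14,"y":0,"z":0.0299,"yaw":0,"jaw":1},{"x":0.16,"y":0,"z":0.0341,"yaw":0,"jaw":1},{"x":0.17,"y":0,"z":0.0362,"yaw":0,"jaw":1},{"x":0.17,"y":0,"z":0.0362,"yaw":0,"jaw":1}]' 25
```

```text
time: 15.42
tcp_pos: [0.6178, -0.1765, 0.1561]
tool_rot: [-0.048, 0.999, 0.001, -0.0]
contact_force: [-1.4, 4.8, 1.8]
grip_width: 0.0212
gripper_force: 25.0
time: 16.42
tcp_pos: [0.5324, -0.1852, 0.1378]
tool_rot: [-0.048, 0.999, 0.001, -0.001]
contact_force: [-2.1, 5.0, 1.0]
grip_width: 0.0215
gripper_force: 25.0
```

```bash

for i in 1 2; do python3 -m pendant '[{"x":0.003,"y":0,"z":0.0006,"yaw":0,"jaw":1},{"x":0.005,"y":0,"z":0.001,"yaw":0,"jaw":1},{"x":0.005,"y":0,"z":0.001,"yaw":0,"jaw":1}]' 25 | egrep 'tcp|contact'; done
```

```text
tcp_pos: [0.5314, -0.1854, 0.1376]
contact_force: [1.9, 6.3, -0.8]
tcp_pos: [0.5314, -0.1854, 0.1376]
contact_force: [8.6, 7.3, -3.5]
```

```bash

python3 -m pendant '[{"x":0,"y":0,"z":0,"yaw":0,"jaw":-1},{"x":0,"y":0,"z":0,"yaw":0,"jaw":-1},{"x":0,"y":0,"z":0,"yaw":0,"jaw":-1},{"x":0,"y":0,"z":-0.1,"yaw":0,"jaw":-1},{"x":0,"y":0,"z":-0.2,"yaw":0,"jaw":-1},{"x":0,"y":0,"z":-0.3,"yaw":0,"jaw":-1},{"x":0,"y":0,"z":-0.3,"yaw":0,"jaw":-1},{"x":0,"y":0,"z":-0.3,"yaw":0,"jaw":-1}]'
python3 - <<'E'
from go import *
im,d=grab('side');cv2.imwrite('pics/s4.png',im[80:380,150:450].repeat(2,0).repeat(2,1))
E
```

```text
time: 18.18
tcp_pos: [0.5281, -0.1869, 0.2867]
tool_rot: [-0.048, 0.999, -0.0, -0.0]
contact_force: [-0.7, 0.9, 0.2]
grip_width: 0.0884
gripper_force: 0.0
```

View pics/s4.png

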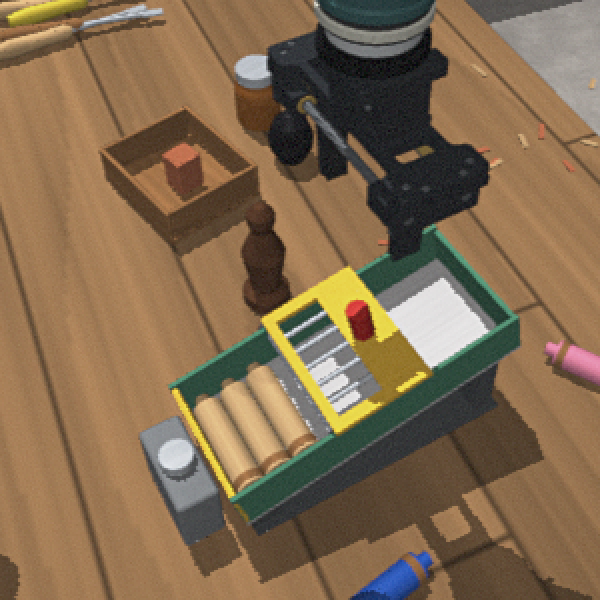

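The guard is shut over the bar (crop 345,350). The blanks are queued at the stop (255,425), the offcut is in the crate (183,168), and the bystanders are standing.

```bash
python3 -c "
from station import hand_in;print(hand_in())"
```

```text
the job is handed in; nothing more can be done
None
```

I handed the job in at about 18 s: the offcut is in the scrap crate, all three blanks are queued at the end stop, the guard is slid shut to its limit, and the figure, jar and egg are still standing; the hand-in gave no verdict.

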